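Square up a slide rack in the bench jig

ROBOT

A 6-joint arm with a two-finger parallel gripper is mounted at the origin on the work surface. World frame = base frame: x ahead of the robot, y to its left, z up, the work surface at z = 0. Lengths are in m, angles in rad, forces in N, time in s.
With the tool pointing down it reaches from about 0.35 to 0.975 m from the base axis. Payload 7.1 kg.
Tool frame: the origin (TCP) lies at the centre of the arm's flange, where the gripper is bolted on; the fingertips stand 182 mm ahead of it and the grasp point (between the pads) lies 163 mm ahead of it; z points along the fingers, y is the direction in which the jaws open and shut (so a half turn about z gives the same grasp; the last joint's range is limited). The gripper opens to 88 mm and grips with 3 to 60 N. Pads are 20 mm wide; open, the fingers measure 115 mm over their backs; the gripper's body (75 mm by 178 mm) begins 61 mm behind the grasp point.
Start: joints at [1.165, 0.423, 1.63, -0, 1.089, -0.019], TCP at [0.236, 0.579, 0.405] pointing down, gripper open.
Joint ranges: [-3, 3], [-0.9, 2.11], [0.09, 2.58], [-1.31, 4.45], [0.11, 2.69], [-2.54, 2.54]. Speed limits (rad/s): [2.39, 2.39, 3.01, 3.14, 3.14, 3.14].

INTERFACE

Orientations are given as a rotation vector (axis times angle).
In Python, from station import arm gives the robot as it stands. Calls block until the motion is done:
- arm.reach(position, orientation): joint-space move of the TCP to a pose.
- arm.servo_line(position, attitude=None, velocity=0.15, guard=None): straight line of the TCP; attitude=None keeps the orientation; velocity is the mean speed in m/s. With guard (N) it stops when the force on the tool has changed by that much, and returns True; else False.
- arm.movej(angles): joint-space move.
- arm.let_go() and arm.grab(squeeze=None): open the fingers fully, or close them until they stop; squeeze is the grip in N (None keeps the last).
- arm.pause(seconds).
- arm.ik(position, orientation): joint angles nearest the present ones, or None.
- arm.observe(): the state.
- arm.capture(name): name is "scene" or "side" or "wrist"; returns (picture, depth): 480x640x3 uint8, red, green, blue; 480x640 float32, m along the optical axis (not along the pixel's ray), 0 where there is no reading.
- arm.calibration(name): a dict with "fov_y" (degrees; the focal length in pixels is half the picture's height over the tangent of half this angle, whatever the lens; pixels are square), "cx", "cy" (the principal point, pixels), "dist_coeffs" ([k1, k2, p1, p2, k3] as OpenCV has them; the pictures are not rectified), "view" (4x4, takes a point from world to camera coordinates). Camera axes: x right, y down, z forward; pixel columns grow to the right and rows downward; lengths in m; the calibration is good to about 2 mm. A picture is of the moment at which its call begins: read the wrist's pose just before it. calibration takes no time and is no camera call; for the wrist camera it gives the pose at the moment of the call.
A pose or a line that the arm cannot do raises arm.IKError and nothing moves.
- arm.job_done(): hands the job in, once; it reports no verdict.
Trained networks look in the newest picture that a camera, given by its name, has taken for a name from the list of things; names that differ only in an ending like _2 or _b are one class to them, and where a whole thing is asked for, a point or a joint stands for the part that bears it (a point fixed in the world has none). Each returns a list of dicts, best first, with "p" (0 to 1); they miss things now and then, are a little off and sometimes report something else, mostly with a low value. They report only what shows in the picture. A call takes as long as a camera call. They do not tell look-alikes from the thing itself.
- arm.spot_in(camera, query): "point" ([x, y, z] in m, in the coordinates of the camera as it stood for that picture, good to about 4 mm: the middle of the surface that is visible of it).
- arm.pinpoint(camera, query): "point" ([x, y, z] in m, in the coordinates of the camera as it stood for that picture, good to about 4 mm: a listed point, or the origin of a listed thing).
The state is a dict: "time": time; "qpos": joint angles; "joint_vel": joint speeds; "joint_efforts": joint torques, N m; "ee_pos": TCP position; "eef_rot": TCP orientation; "wrist_force": force on the tool from outside, world axes, zero at the start; "torque": the same for the moment, N m; "gripper_width": opening from 0.0 (shut) to 1.0 (fully open).
Only numpy, scipy, OpenCV 4.12 (cv2) and the standard library are available. Lean on these libraries where they do the work, as an engineer would, in place of code of your own. Each camera call takes 0.05 s, during which the arm holds its last target.

TASK

Push the yellow slide rack along the black jig board, without lifting it, until it sits flush against both the long rail and the end stop. Then pick up the steel square by its blue grip, lower it to the board and press its outer corner into the corner between the rail and the rack's free end until both faces touch fully, and finish while still gripping it and pressing it there against both, keeping the rack home. Leave everything else on the bench where it is.

Things in the scene. Friction and masses are not known exactly. Their poses are not given: they have to be found in the camera images.
- jig: Fixed black board 185 x 300 x 8 mm, with an aluminium rail and end stop. Origin on its underside, on the bench; its top is at z = +8 mm. It spans x -100..+85 and y -150..+150 mm; +x points away from the robot to the rail, +y to the end stop. Place and yaw (within 0.25 rad) vary. With the rack home, its origin is at x +17, y +71, z +8 mm here, axes parallel.
- rail: Aluminium rail along the far edge of the board, same axes as the jig: 300 mm long in y, 25 mm thick, 25 mm tall above the board. Origin at mid length on the board's top, on the working face (the flat upright face towards the robot, jig x = +60 mm); the rail lies on the +x side of it.
- stop: Aluminium end stop at the +y end of the board, same axes as the jig: 100 mm long in x, from the rail's working face towards the robot, 15 mm thick, 25 mm tall above the board. Origin on the board's top at the inner corner where its working face (facing -y, jig y = +135 mm) meets the rail's working face.
- rack: Loose yellow slide rack, a block 86 (x) x 128 (y) x 45 mm tall, 0.25 to 0.5 kg, flat on the jig board, 70 to 120 mm short of the stop, 20 to 50 mm off the rail, up to 0.25 rad askew. Slides stand in slots on top. Origin at the centre of its underside. Its +x long side goes to the rail, its +y end to the stop; its -y end is the free end.
- rack_corner (a point): Lower vertical-edge corner of the rack between its +x side and its -y (free) end, on its underside, 43 mm in +x and 64 mm in -y from its origin; axes as the rack's. With the rack home, the corner for the square is here.
- square: Loose steel L-shaped square with an upright blue grip, 0.25 to 0.36 kg, flat on the bench. Origin under the grip's middle. Two legs 110 mm long, 22 wide, 14 tall: one along y, outer face at x = +45 mm (goes to the rail), one along x, outer face at y = +45 mm (to the rack's free end); a 10 mm web joins them. The legs are polished (low friction). Axes as the jig's in use. Starts within 0.7 rad of yaw 0.
- square_corner (a point): Outer corner of the square, on its underside, where the two outer faces meet.
- square_grip (a point): Point in the middle of the blue grip, 47 mm above the square's underside. The grip is a bar 16 mm wide (square's y, the way to pinch it), 40 mm long (square's x), reaching from 10 to 62 mm above the underside.
- wash_bottle: Bystander, loose: white plastic bottle, 66 across, 130 tall (mm). Origin at the centre of its underside. Leave alone.
- cap_jar: Bystander, loose: orange jar with dark lid, 66 across, 85 tall (mm). Origin at the centre of its underside. Leave alone.
- tube_rack: Bystander, loose: red tube rack 60 x 120 x 40 (mm). Origin at the centre of its underside. Leave alone.
- slide_box: Bystander, loose: blue slide box 85 x 100 x 30 (mm). Origin at the centre of its underside. Leave alone.
- wipes_box: Bystander, loose: green and white wipes box 100 x 120 x 80 (mm). Origin at the centre of its underside. Leave alone.
- tweezers: Bystander, loose: steel tweezers lying flat, about 125 long, 6 high (mm). Origin at the centre of its underside. Leave alone.
Things that resemble listed ones, but are neither listed nor needed, are in the scene too. Several things have the shape of the rack; the one meant has the colours described above.

How it is judged:
By the outcome, as a careful person would: the job done as asked, in the order asked, and still so for the second after the job is handed in, while the arm keeps its last pose, push and grip.
It also fails if it takes over 67 s, if anything falls off the work surface, if the arm or the gripper's body presses on something with over 40 N, if the wrist force passes 120 N, or if a joint passes its speed limit or range.

## Working session

There is one attempt and no reset: what is moved stays moved. The work goes in short steps, each a Python script; the robot and the scene stay as the last script left them, time stands still between calls to the robot, and variables do not carry over. Pictures are saved under pics/ and viewed, and the job is handed in when it is done.

```bash
ls; mkdir -p pics; cat > h.py <<'E'
import numpy as np, cv2
from station import arm
def save(n,name):
    im,d=arm.capture(n); cv2.imwrite(f'pics/{name}.png',im[:,:,::-1]); np.save(f'pics/{name}_d.npy',d); return im,d
def c2w(p,cal): 
    return (np.linalg.inv(np.array(cal['view']))@np.r_[p,1])[:3]
def K(cal):
    f=240/np.tan(np.radians(cal['fov_y'])/2); return np.array([[f,0,cal['cx']],[0,f,cal['cy']],[0,0,1.]])
E
python3 - <<'E'
from h import *
s=arm.observe();print(s)
for n in ['scene','side','wrist']:
    cal=arm.calibration(n); print(n,cal)
    save(n,n+'0')
    qs=['jig','rail','stop','rack','rack_corner','square','square_corner','square_grip'] 
    for q in qs:
        for r in arm.pinpoint(n,q)[:3]:
            print(n,q,round(r['p'],2),c2w(r['point'],cal).round(4))
print(arm.observe()['time'])
E
```

```text
pics
{'time': 0.0, 'qpos': array([ 1.16498344e+00,  4.23820369e-01,  1.63066307e+00, -2.05293728e-05,
        1.08855716e+00, -1.89501408e-02]), 'joint_vel': array([ 0.00151918, -0.00128889,  0.00042463, -0.00040233,  0.00057131,
       -0.000148  ]), 'joint_efforts': array([ 7.69199614e-04, -5.44623971e+01, -2.73673725e+01,  6.44627865e-02,
        2.26628745e-02, -1.11826409e-04]), 'ee_pos': array([0.23564797, 0.57858803, 0.40392485]), 'eef_rot': array([-6.03830088e-01, -3.08272326e+00,  2.22913921e-03]), 'wrist_force': array([-0.31129314, -0.31596299,  0.46563174]), 'torque': array([0.00766643, 0.02468439, 0.00014996]), 'gripper_width': 1.0009281557782137}
scene {'fov_y': 53.546721597143566, 'cx': 318.9871473440225, 'cy': 229.8602092776124, 'dist_coeffs': array([-0.10364993,  0.        ,  0.        ,  0.        ,  0.        ]), 'view': array([[-0.23780152,  0.97113275, -0.0187518 ,  0.09133787],
       [ 0.76128646,  0.17435715, -0.62453383, -0.38125096],
       [-0.60323574, -0.16279058, -0.78077261,  1.63171396],
       [ 0.        ,  0.        ,  0.        ,  1.        ]])}
sce
[... 1558 characters left out ...]
58 [0.5895 0.0128 0.0017]
side square_corner 0.6 [ 0.5211 -0.2342 -0.0015]
side square_grip 0.73 [ 0.4671 -0.2607  0.0437]
side square_grip 0.34 [ 0.704  -0.3301 -0.0037]
wrist {'fov_y': 60.707186330070364, 'cx': 318.690580073123, 'cy': 237.76108064267788, 'dist_coeffs': array([-0.02080327,  0.        ,  0.        ,  0.        ,  0.        ]), 'view': array([[ 3.76350255e-01,  9.26477445e-01, -1.72573832e-04,
        -6.25328828e-01],
       [ 8.98397916e-01, -3.64898368e-01,  2.44397965e-01,
        -2.94714258e-02],
       [ 2.26366231e-01, -9.21342765e-02, -9.69675000e-01,
         3.88425331e-01],
       [ 0.00000000e+00,  0.00000000e+00,  0.00000000e+00,
         1.00000000e+00]])}
1.35
```

View pics/scene0.png

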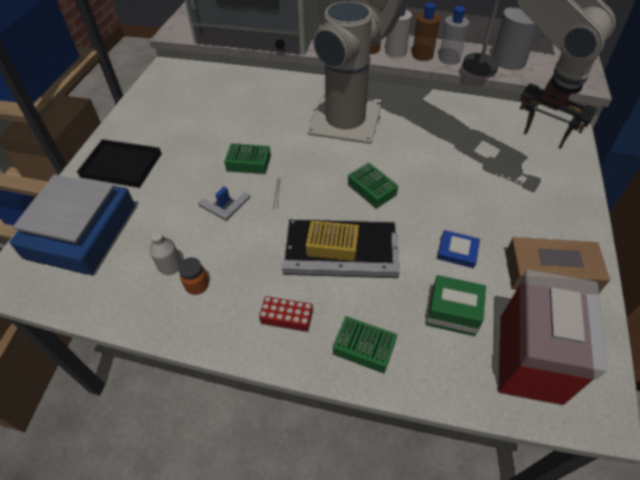

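View pics/side0.png

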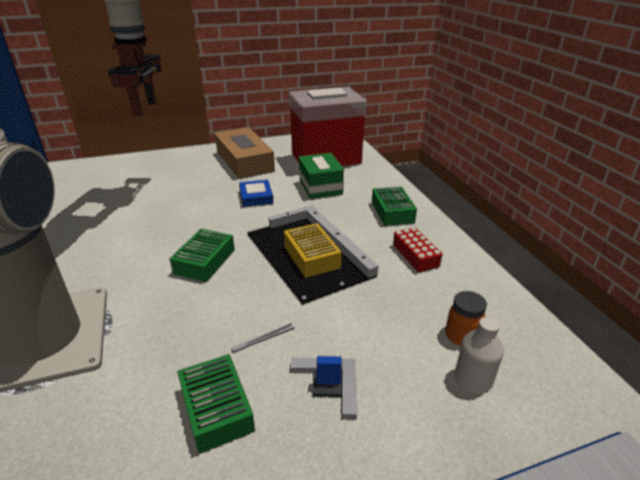

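Yellow rack sits on the board at scene px (332,240), and the square with its blue grip is at (223,200). I'll move the wrist camera over the jig for precise poses.

```bash
cat >> h.py <<'E'
from scipy.spatial.transform import Rotation as R
def ori(yaw): return (R.from_euler('z',yaw)*R.from_euler('y',np.pi)).as_rotvec()
def ppw(cal,d,u=None,v=None):
    k=K(cal)
    vv,uu=np.mgrid[0:480,0:640]
    pts=np.stack([uu,vv],-1).reshape(-1,1,2).astype(float)
    n=cv2.undistortPoints(pts,k,np.array(cal['dist_coeffs'],float)).reshape(480,640,2)
    P=np.dstack([n*d[...,None],d])
    V=np.linalg.inv(np.array(cal['view']))
    return P@V[:3,:3].T+V[:3,3]
def nets(n,qs,cal,k=2):
    for q in qs:
        for r in arm.pinpoint(n,q)[:k]: print(n,q,round(r['p'],2),c2w(r['point'],cal).round(4))
E
python3 - <<'E'
from h import *
for y in (0.18,0.18+np.pi):
  print(arm.ik([0.53,0.09,0.42],ori(y)))
arm.reach([0.53,0.09,0.42],ori(0.18))
s=arm.observe();print(s['time'],s['ee_pos'],s['qpos'])
cal=arm.calibration('wrist'); im,d=save('wrist','w1'); np.save('pics/w1_w.npy',ppw(cal,d))
nets('wrist',['jig','rail','stop','rack','rack_corner'],cal)
import pickle; pickle.dump(cal,open('pics/w1_cal.pkl','wb'))
E
```

```text
[ 1.46069020e-01  2.76579325e-01  1.80967986e+00 -4.44089210e-16
  1.05533347e+00 -1.60472731e+00]
[ 1.46069020e-01  2.76579325e-01  1.80967986e+00 -4.44089210e-16
  1.05533347e+00  1.53686535e+00]
3.4 [0.52998651 0.09060787 0.41999091] [ 1.47153973e-01  2.76709366e-01  1.80952140e+00  1.81520160e-04
  1.05528958e+00 -1.60436612e+00]
wrist jig 0.3 [0.5838 0.2471 0.0113]
wrist rail 0.63 [0.6148 0.1205 0.0077]
wrist stop 0.68 [0.5845 0.2463 0.0103]
wrist stop 0.62 [ 0.7835  0.0187 -0.0038]
wrist rack 0.7 [0.5428 0.0794 0.0077]
wrist rack 0.37 [ 0.3909 -0.1311 -0.0026]
```

View pics/w1.png

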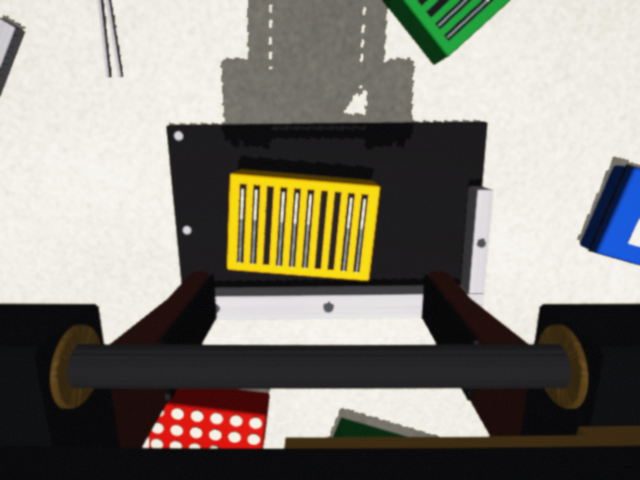

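The rack is at px (303,227), the rail front is near v≈290, and the stop is at u≈478. Next I fit the geometry from depth.

```bash
cat >> h.py <<'E'
def rack_fit(im,W):
    r,g,b=[im[...,i].astype(int) for i in range(3)]
    y=(r>120)&(g>90)&(b<80)&(abs(r-g)<110)&(r>g)
    P=W[y]; P=P[(P[:,2]>0.046)&(P[:,2]<0.060)]
    rect=cv2.minAreaRect((P[:,:2]*1000).astype(np.float32))
    return rect,P
E
python3 - <<'E'
from h import *
im=cv2.imread('pics/w1.png')[:,:,::-1]; W=np.load('pics/w1_w.npy')
rect,P=rack_fit(im,W); print(rect,len(P),np.percentile(P[:,2],[5,50,95]),cv2.boxPoints(rect))
hsv=cv2.cvtColor(im.copy(),cv2.COLOR_RGB2HSV)
# rail/stop tops: z about .033
m=(abs(W[...,2]-0.033)<0.006)&(hsv[...,1]<50)&(hsv[...,2]>90)
vv,uu=np.mgrid[0:480,0:640]
rm=m&(vv>270)&(vv<330)&(uu>225)&(uu<420)
sm=m&(uu>455)&(uu<500)&(vv<285)&(vv>190)
for k in (rm,sm):
  Q=W[k]; print(k.sum(),np.percentile(Q[:,2],[5,50,95]).round(4)); 
# rail working top edge: per column, min v
e=[]
for u in range(225,420,3):
    c=np.where(rm[:,u])[0]
    if len(c)>4: e.append(W[c[0],u])
e=np.array(e); l=cv2.fitLine((e[:,:2]*1000).astype(np.float32),cv2.DIST_HUBER,0,.01,.01).ravel();print('rail edge',l,np.arctan2(-l[2]*np.sign(l[3]),abs(l[3])),e[:,2].mean())
e=[]
for v in range(192,285,3):
    c=np.where(sm[v])[0]
    if len(c)>4: e.append(W[v,c[0]])
e=np.array(e); l=cv2.fitLine((e[:,:2]*1000).astype(np.float32),cv2.DIST_HUBER,0,.01,.01).ravel();print('stop edge',l,np.arctan2(l[3],l[2]),e[:,2].mean())
# board outline
bm=(hsv[...,2]<60)&(abs(W[...,2]-0.008)<0.004)&(vv>110)&(vv<300)&(uu>150)&(uu<500)
Q=W[bm]; print(np.percentile(Q[:,2],[5,50,95])); r=cv2.minAreaRect((Q[:,:2]*1000).astype(np.float32));print(r,cv2.boxPoints(r))
E
```

```text
((544.8445434570312, 78.25222778320312), (86.28308868408203, 128.34263610839844), 5.515014171600342) 10123 [0.05072239 0.05201891 0.05333313] [[495.7354  137.98032]
 [508.07     10.23177]
 [593.9537   18.52414]
 [581.6191  146.27269]]
4764 [0.0307 0.032  0.0332]
1573 [0.0302 0.0318 0.0332]
rail edge [ 1.8742070e-01 -9.8227972e-01  6.1383649e+02  8.9811646e+01] -1.4255152 0.030736602099989477
stop edge [9.8110318e-01 1.9348525e-01 5.2110754e+02 2.3520708e+02] 0.4239843 0.030355718643390855
[0.00566305 0.00697659 0.00836227]
((531.3519287109375, 99.373291015625), (160.33544921875, 296.5525207519531), 10.943997383117676) [[424.492    229.73308 ]
 [480.79236  -61.426094]
 [638.21185  -30.986496]
 [581.9115   260.17267 ]]
```

```bash
cat >> h.py <<'E'
YAW=0.190
EX=np.array([np.cos(YAW),np.sin(YAW)]);EY=np.array([-np.sin(YAW),np.cos(YAW)])
O=559.7e-3*EX-2.5e-3*EY
def J(x,y,z): return np.r_[O+EX*x/1000+EY*y/1000,z]   # jig mm -> world, z world m
def toJ(p): q=np.array(p)[:2]-O; return np.array([q@EX,q@EY])*1000
def F():
    s=arm.observe(); f=s['wrist_force']; return round(s['time'],2),toJ(s['ee_pos']).round(2),round(s['ee_pos'][2],4),np.array([f[:2]@EX,f[:2]@EY,f[2]]).round(2)
E
python3 - <<'E'
from h import *
arm.reach(J(-83,-24,0.27),ori(YAW))
arm.servo_line(J(-83,-24,0.196),velocity=0.15); print(F())
print(arm.servo_line(J(-44,-24,0.196),velocity=0.08,guard=20)); print(F())
print(arm.servo_line(J(-30,-24,0.196),velocity=0.03,guard=15)); print(F())
cal=arm.calibration('scene'); save('scene','s2')
E
```

```text
(5.03, array([-82.13, -23.97]), np.float64(0.1968), array([-0.05, -0.22,  0.91]))
False
(5.67, array([-43.96, -23.97]), np.float64(0.1961), array([ 0.18, -0.97, -0.48]))
True
(6.05, array([-36.16, -23.96]), np.float64(0.1954), array([ 0.47, -0.41,  0.06]))
```

View pics/s2.png

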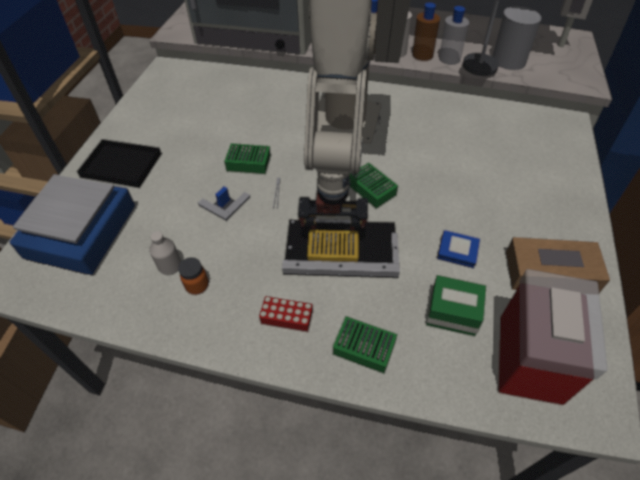

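The rack is against the rail, with contact exactly where predicted (−36). Now the push towards the stop.

```bash
python3 - <<'E'
from h import *
arm.servo_line(J(-50,-24,0.196),velocity=0.15)
arm.servo_line(J(-50,-60,0.27),velocity=0.2)
arm.grab(10)
yo=ori(YAW-np.pi/2)
arm.reach(J(17,-122,0.27),yo); print(arm.observe()['gripper_width'])
arm.servo_line(J(17,-122,0.196),velocity=0.15); print(F())
print(arm.servo_line(J(17,-14,0.196),velocity=0.08,guard=20)); print(F())
print(arm.servo_line(J(17,3,0.196),velocity=0.03,guard=15)); print(F())
save('scene','s3')
E
```

```text
0.007013157209117338
(10.22, array([  17.21, -121.99]), np.float64(0.1963), array([-0.19, -0.12,  0.19]))
False
(11.72, array([ 16.81, -14.14]), np.float64(0.1958), array([-1.01,  0.28,  0.87]))
True
(12.13, array([16.92, -4.67]), np.float64(0.1958), array([-0.23, -2.52,  2.22]))
```

View pics/s3.png

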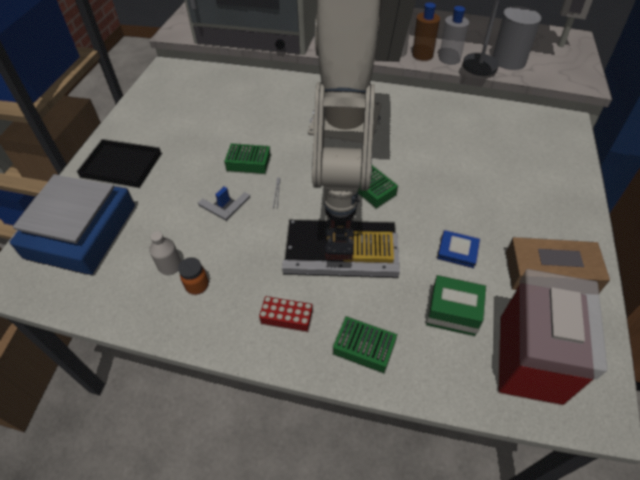

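```bash
cat >> h.py <<'E'
def jrect(P):
    q=(P[:,:2]-O)@np.c_[EX,EY]*1000
    return cv2.minAreaRect(q.astype(np.float32)),np.percentile(q,[1,99],axis=0)
E
python3 - <<'E'
from h import *
arm.servo_line(J(17,-18,0.196),velocity=0.15)
arm.servo_line(J(17,-18,0.27),velocity=0.25)
arm.reach(J(15,30,0.38),ori(YAW-np.pi/2))
arm.pause(.1)
cal=arm.calibration('wrist'); im,d=save('wrist','w2'); W=ppw(cal,d); np.save('pics/w2_w.npy',W)
rect,P=rack_fit(im,W); print(jrect(P)); print(arm.observe()['time'])
E
```

```text
(((16.652366638183594, 71.06559753417969), (126.42547607421875, 85.5389633178711), 89.8559341430664), array([[-24.85398171,  10.05279228],
       [ 58.66191054, 133.2772837 ]]))
13.5833
```

View pics/w2.png

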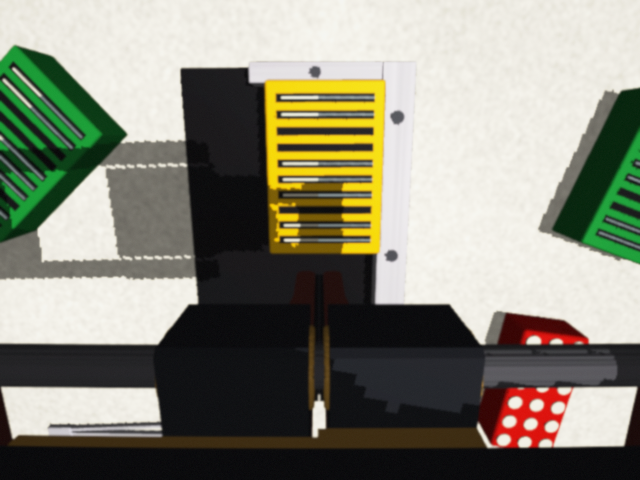

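The image shows the rack in the corner at (16.7, 71.1), parallel. I'll do one more seating press to the rail, then look at the square.

```bash
python3 - <<'E'
from h import *
arm.let_go()
arm.reach(J(-52,70,0.27),ori(YAW))
arm.servo_line(J(-52,70,0.197),velocity=0.2)
print(arm.servo_line(J(-30,70,0.197),velocity=0.05,guard=12)); print(F())
arm.servo_line(J(-50,70,0.197),velocity=0.15)
arm.servo_line(J(-50,70,0.28),velocity=0.25)
y=-0.37
arm.reach([0.44,-0.25,0.36],ori(y)); arm.pause(.1)
print(F(),arm.observe()['qpos'].round(2))
cal=arm.calibration('wrist'); im,d=save('wrist','w3'); W=ppw(cal,d); np.save('pics/w3_w.npy',W)
nets('wrist',['square','square_corner','square_grip'],cal)
E
```

```text
True
(17.18, array([-36.73,  70.01]), np.float64(0.1977), array([-0.38,  0.43,  0.15]))
(19.57, array([-174.27, -325.34]), np.float64(0.3597), array([-0.14,  0.09,  0.04])) [-0.54  0.31  1.93  0.    0.9  -1.74]
wrist square 0.97 [ 0.4705 -0.2644 -0.0008]
wrist square_corner 0.66 [ 0.5294 -0.2355 -0.0008]
wrist square_grip 0.69 [ 0.465  -0.267   0.0406]
```

View pics/w3.png

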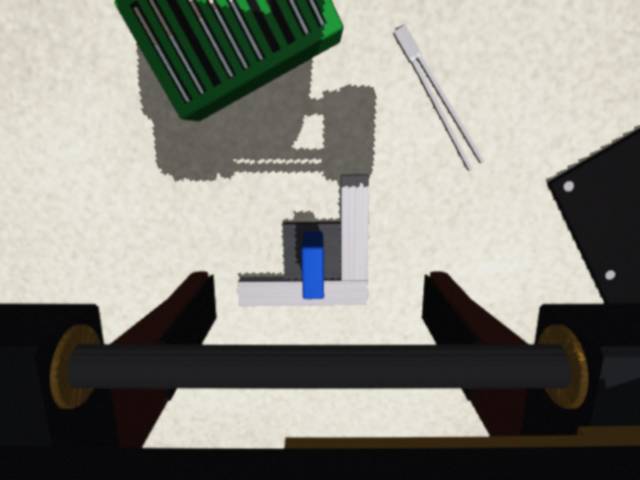

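The square is seen from above: grip top at px (313,272), legs parallel to the picture, outer corner at (367,304). Now a depth fit.

```bash
python3 - <<'E'
from h import *
im=cv2.imread('pics/w3.png')[:,:,::-1]; W=np.load('pics/w3_w.npy')
r,g,b=[im[...,i].astype(int) for i in range(3)]
vv,uu=np.mgrid[0:480,0:640]
bl=(b>100)&(r<90)&(uu>280)&(uu<350)&(vv>200)&(vv<320)
P=W[bl&(abs(W[...,2]-.062)<.006)]; print(len(P),np.median(P[:,2]))
rc=cv2.minAreaRect((P[:,:2]*1000).astype(np.float32));print('grip',rc)
m=(abs(W[...,2]-.013)<.005)&(uu>225)&(uu<385)&(vv>160)&(vv<320)&(r>100)
Q=W[m];print(len(Q),np.percentile(Q[:,2],[5,50,95]))
rc=cv2.minAreaRect((Q[:,:2]*1000).astype(np.float32));print('legs',rc,cv2.boxPoints(rc))
# outer faces in frame of yaw -0.37
for y in (-.39,-.38,-.37,-.36,-.35):
  q=(Q[:,:2]*1000)@np.array([[np.cos(y),-np.sin(y)],[np.sin(y),np.cos(y)]])
  print(y,np.percentile(q,[.5,99.5],axis=0).round(1).tolist(), np.ptp(np.percentile(q,[.5,99.5],axis=0),axis=0))
E
```

```text
1093 0.06089508902155799
grip ((466.0555725097656, -263.5498962402344), (15.565261840820312, 39.193023681640625), 69.12789916992188)
5458 [0.01173759 0.01298577 0.01414294]
legs ((454.2969055175781, -269.76983642578125), (110.02284240722656, 108.74101257324219), 69.62349700927734) [[ 384.17435 -302.40778]
 [ 486.11087 -340.27005]
 [ 524.41943 -237.1319 ]
 [ 422.48294 -199.26962]]
-0.39 [[473.1, -129.5], [577.3, -21.3]] [104.28037495 108.19895586]
-0.38 [[472.7, -135.1], [576.2, -26.8]] [103.51751349 108.34373038]
-0.37 [[472.3, -140.8], [575.1, -32.3]] [102.80141498 108.46000082]
-0.36 [[471.9, -146.4], [574.0, -37.7]] [102.14041582 108.62548776]
-0.35 [[471.4, -152.0], [573.0, -42.9]] [101.68121162 109.09920031]
```

```bash
python3 - <<'E'
from h import *
o=ori(-0.36)
arm.reach([0.466,-0.2635,0.26],o)
arm.servo_line([0.466,-0.2635,0.2105],velocity=0.12); print(F())
arm.grab(45); print(F(),arm.observe()['gripper_width'])
arm.servo_line([0.466,-0.2635,0.33],velocity=0.2); print(F(),arm.observe()['gripper_width'])
arm.reach(J(9,-50,0.30),ori(YAW)); print(F())
arm.pause(.1)
cal=arm.calibration('wrist'); im,d=save('wrist','w4'); W=ppw(cal,d); np.save('pics/w4_w.npy',W)
rect,P=rack_fit(im,W); print(jrect(P))
save('side','d4'); print(F())
E
```

```text
(20.83, array([-151.63, -344.51]), np.float64(0.2115), array([-0.31, -0.37,  0.  ]))
(21.93, array([-151.84, -344.29]), np.float64(0.2105), array([ 0.12, -0.28,  0.09])) 0.18263339762808276
(22.68, array([-152.32, -343.84]), np.float64(0.3291), array([ 0.03, -0.7 , -3.97])) 0.18138841888005428
(23.96, array([  8.75, -50.84]), np.float64(0.2997), array([-0.37,  0.02, -2.48]))
(((16.506004333496094, 70.78325653076172), (85.25344848632812, 127.46820068359375), 0.07265784591436386), array([[-25.40075027,   8.37492763],
       [ 57.46787461, 132.43774812]]))
(24.16, array([  8.83, -51.17]), np.float64(0.3001), array([-0.5 ,  0.61, -4.26]))
```

View pics/w4.png

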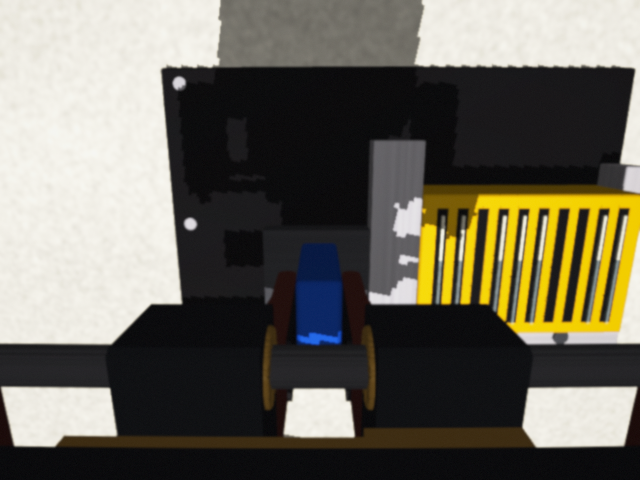

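View pics/d4.png

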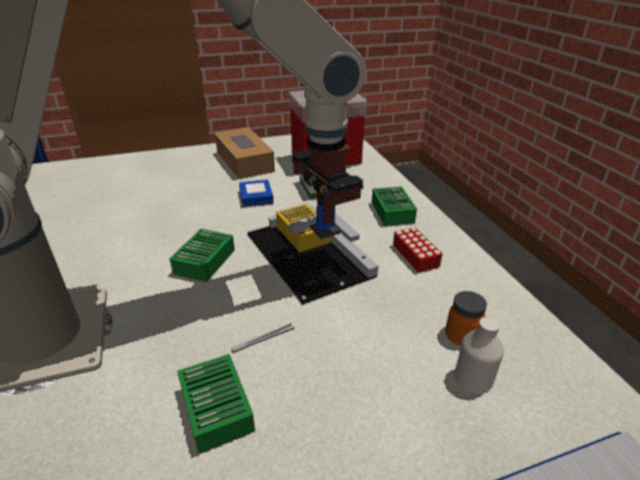

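```bash
python3 - <<'E'
from h import *
im=cv2.imread('pics/w4.png')[:,:,::-1]; W=np.load('pics/w4_w.npy')
vv,uu=np.mgrid[0:480,0:640]
m=(uu>362)&(uu<432)&(vv>135)&(vv<300)&(W[...,2]>.085)&(W[...,2]<.14)
P=W[m]; q=(P[:,:2]-O)@np.c_[EX,EY]*1000
print(len(P),jrect(P),np.percentile(P[:,2],[5,50,95]))
A=np.c_[q,np.ones(len(q))]; c=np.linalg.lstsq(A,P[:,2]*1000,rcond=None)[0]; print('slope',c)
E
```

```text
8731 (((-19.754859924316406, -19.991098403930664), (71.87592315673828, 28.95912742614746), 0.045236412435770035), array([[-55.27179586, -29.90558611],
       [ 15.20697664,  -6.0474619 ]])) [0.09851577 0.1024246  0.1035337 ]
slope [3.55187256e-03 8.57394192e-02 1.03692891e+02]
```

```bash
python3 - <<'E'
from h import *
arm.servo_line(J(9,-50,0.225),velocity=0.1); print(F())
print(arm.servo_line(J(9,-50,0.213),velocity=0.02,guard=5)); print(F())
z=arm.observe()['ee_pos'][2]
print(arm.servo_line(J(19,-50,z),velocity=0.02,guard=8)); print(F())
x=toJ(arm.observe()['ee_pos'])[0]
print(arm.servo_line(J(x-.5,-30,z),velocity=0.03,guard=10)); print(F(),arm.observe()['gripper_width'])
E
```

```text
(25.06, array([  9.31, -50.04]), np.float64(0.2254), array([-0.66, -0.23, -2.86]))
True
(25.49, array([  9.25, -50.03]), np.float64(0.2183), array([ 0.07, -0.06,  4.12]))
True
(25.9, array([ 15.14, -50.02]), np.float64(0.2184), array([-1.68,  0.41,  5.13]))
True
(26.37, array([ 15.05, -38.32]), np.float64(0.2184), array([-0.89, -3.65,  2.9 ])) 0.18041472141885043
```

Contacts came at (15.1, −38.3), against (15, −38) expected. Now I'll build up a sustained press in small steps.

```bash
python3 - <<'E'
from h import *
z=0.2180
for k in range(1,7):
    arm.servo_line(J(15.1+.5*k,-38.3+.5*k,z),velocity=0.01); arm.pause(.15)
    f=F(); print(k,f)
    if min(-f[3][0],-f[3][1])>7 or max(-f[3][0],-f[3][1])>20: break
E
```

```text
1 (26.81, array([ 15.33, -38.21]), np.float64(0.2185), array([-4.13, -8.45,  9.79]))
2 (27.21, array([ 15.51, -38.09]), np.float64(0.2185), array([ -6.45, -11.25,  10.95]))
3 (27.61, array([ 15.68, -37.94]), np.float64(0.2185), array([ -7.74, -13.71,  13.76]))
```

```bash
python3 - <<'E'
from h import *
cal=arm.calibration('wrist'); im,d=save('wrist','w5'); W=ppw(cal,d); np.save('pics/w5_w.npy',W)
save('scene','s5'); save('side','d5')
rect,P=rack_fit(im,W); print(len(P),jrect(P)); 
vv,uu=np.mgrid[0:480,0:640]
print(F(),R.from_rotvec(arm.observe()['eef_rot']).as_matrix().round(4))
for n in('scene','side'):
    c=arm.calibration(n)
    for q in ('square_corner','rack_corner','rack','square'):
        for r in arm.pinpoint(n,q)[:1]: w=c2w(r['point'],c);print(n,q,round(r['p'],2),toJ(w).round(1),w[2].round(3))
E
python3 - <<'E'
import cv2
for n,(x,y,w,h) in {'s5':(270,190,150,110),'d5':(230,180,170,130)}.items():
    i=cv2.imread(f'pics/{n}.png')[y:y+h,x:x+w]; cv2.imwrite(f'pics/{n}c.png',cv2.resize(i,None,fx=4.5,fy=4.5,interpolation=cv2.INTER_CUBIC))
E
```

```text
14533 (((17.512311935424805, 49.645301818847656), (86.9105453491211, 83.72618865966797), 1.9743249416351318), array([[-25.28210467,   8.01426037],
       [ 58.00360946,  88.55408618]]))
(27.76, array([ 15.69, -37.94]), np.float64(0.2185), array([ -7.31, -13.08,  13.88])) [[-0.9818 -0.1897 -0.0048]
 [-0.1897  0.9818 -0.0039]
 [ 0.0055 -0.0029 -1.    ]]
scene square_corner 0.87 [61.2  5.4] 0.011
scene rack_corner 0.81 [-244.6   14.6] -0.003
scene rack 0.97 [-228.7   87.2] -0.001
scene square 0.73 [ 17.9 -39.1] 0.002
side square_corner 0.88 [56.9  5. ] 0.005
side rack_corner 0.91 [-288.8 -363.5] -0.001
side rack 0.84 [-223.    83.9] -0.005
side square 0.68 [ 11.8 -34.8] 0.008
```

View pics/w5.png

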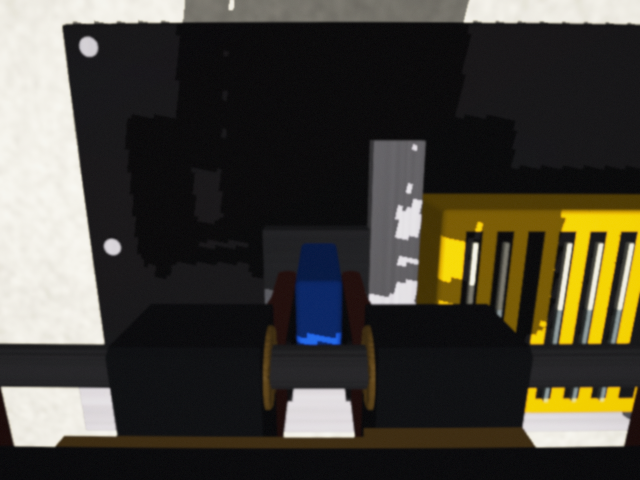

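View pics/s5c.png

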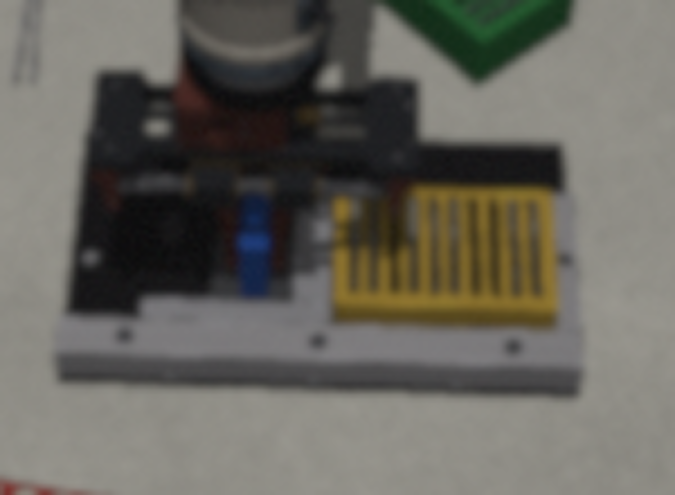

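View pics/d5c.png

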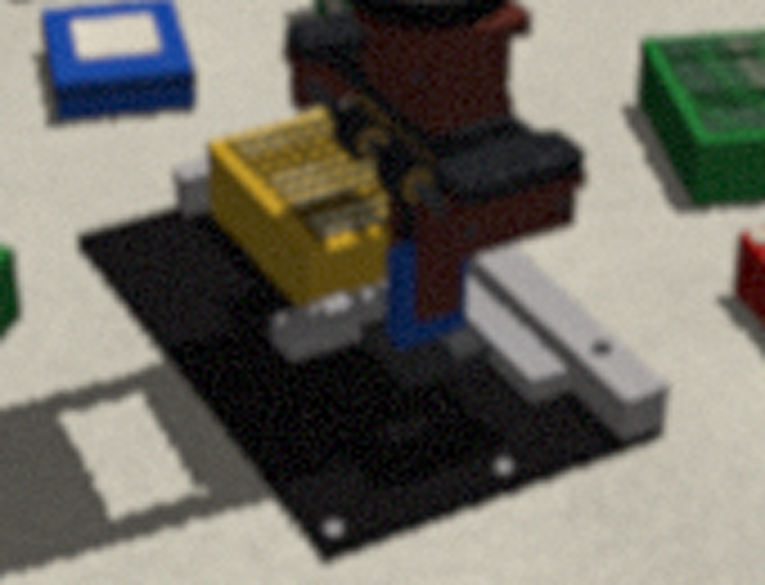

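```bash
python3 - <<'E'
from h import *
def st(): 
    s=arm.observe(); return s['torque'].round(3),R.from_rotvec(s['eef_rot']).as_matrix()[:2,1].round(4)
print(st(),F())
for dy in (0.004,0,-0.004,0):
    arm.servo_line(J(16.6,-36.8,0.218),ori(YAW+dy),velocity=0.01); arm.pause(.25); print(dy,st(),F())
E
```

```text
(array([-2.162,  0.402,  0.132]), array([-0.1897,  0.9818])) (28.16, array([ 15.68, -37.92]), np.float64(0.2185), array([ -8.48, -13.9 ,  13.81]))
0.004 (array([-2.541,  0.747, -0.202]), array([-0.1931,  0.9812])) (28.66, array([ 15.38, -38.1 ]), np.float64(0.2185), array([ -9.4 , -14.59,  15.01]))
0 (array([-2.479,  0.765,  0.098]), array([-0.1898,  0.9818])) (29.16, array([ 15.38, -38.08]), np.float64(0.2185), array([ -9.54, -14.58,  15.23]))
-0.004 (array([-2.448,  0.801,  0.292]), array([-0.1866,  0.9824])) (29.66, array([ 15.39, -38.05]), np.float64(0.2185), array([ -9.3 , -14.94,  14.63]))
0 (array([-2.465,  0.787,  0.014]), array([-0.1898,  0.9818])) (30.16, array([ 15.38, -38.08]), np.float64(0.2185), array([ -8.78, -14.81,  14.2 ]))
```

The yaw torque is about zero at the current yaw and pushes back on either side, so both faces are bearing fully. Handing in.

```bash
python3 - <<'E'
from h import *
arm.pause(.3); print(F(),arm.observe()['gripper_width']); arm.job_done()
E
```

```text
(30.46, array([ 15.39, -38.07]), np.float64(0.2185), array([ -8.1 , -14.12,  14.81])) 0.17940078743199453
the job is handed in; nothing more can be done
```

I pushed the rack along the board, without lifting it, against the rail and then the stop, and gave it a second press to the rail. I then gripped the square by its blue grip, lowered it to the board and pressed it into the corner. I handed in at 30.5 s, still gripping and pressing.

**Last checks:**
- **Rack:** the last full fit, taken just before the square was lowered, put it at jig (16.5, 70.8) mm with 0.1° skew; home is (17, 71). Later views show only part of it, but it still sits in the corner.
- **Square:** the tool is at jig (15.4, −38.1) mm, where (15, −38) is expected. It has not slipped in the grip.
- **Press:** about 8 N on the rail, 14 N on the rack and 15 N down, steady at hand-in. Turning the square 0.004 rad either way gave an opposing torque, and at the final yaw the torque was near zero, so both faces appear to touch fully.

**Disagreements:**
- The networks' estimates of the square's corner were up to about 3 mm off, within their stated accuracy.
- In the last pictures their rack detections landed on the green look-alikes. I ignored those and relied on depth and contact.

The other things on the bench looked unmoved in the pictures, though I did not measure them.

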